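Set and lock the mitre guide at 30 degrees

TASK

The pine strip needs a 30 degree cut. Pull the red lock slide of the green mitre jig out along its arm to its stop, swing the arm to the robot's left to the notch marked 30, and push the lock slide fully home there so that the guide is locked. Leave the things standing around the jig where they are.

Things in the scene. Friction and masses are not known exactly. Their poses are not given: they have to be found in the camera images.
- notch_30 (a point): left 30 notch in the steel index plate (radius 105 mm, notches every 15 degrees, 22 mm deep) of the green mitre jig fixed to the bench (disc 216 mm across, fence and clamped pine strip towards the robot). Point: middle of the notch, 28 mm high. Its x axis points level to the arm's vertical pivot axis, 94 mm away; z up. The notch marked 0 is 30 degrees clockwise from it, seen from above
- lock_slide (a joint): how far the lock slide is drawn out along the arm, away from the pivot, m: 0 fully home (bolt at the bottom of a notch), 0.028 at the outer stop. The 10 mm bolt with round nose clears the notches beyond 0.023; it enters a notch when the arm is within about 2 degrees, and centres the arm as it goes in. 3 N friction, stays where it is left
- lock_grip (a point): middle of the red grip of the lock slide, 58 mm above the bench: upright block 24 mm long along the arm, 20 mm wide across it, 34 mm tall (41 to 75 mm above the bench), on a red plate 36 mm wide whose top is 43 mm high. 130 mm from the pivot when home, 158 mm when drawn out. x axis along the arm to the pivot, z up
- guide_knob (a point): middle of the black knob, 30 mm across, at the arm's end: 62 mm above the bench (knob 39 to 83), 198 mm from the pivot. x axis along the arm to the pivot, z up: parallel to x of notch_30 when the arm is at 30. Rails 38 mm wide over all, top 38 mm high; guide posts 50 mm from the pivot, 83 mm high. Starts locked at 0, turns only with the lock slide out, stays where left
- offcut_long: loose pine offcut, 72 x 20 x 20 mm, right of the jig; origin centre of its underside
- offcut_short: loose pine offcut, 38 x 20 x 20 mm, right of the jig; origin centre of its underside
- glue: white glue bottle with yellow cap, 39 x 48 x 107 mm, standing beyond the jig; origin centre of its underside
- red_jar: glass jar with orange contents and yellow lid, 60 mm across, 75 mm high, beyond the glue; origin centre of its underside

How it is judged:
By the outcome, as a careful person would: the job done as asked, in the order asked, and still so for the second after the job is handed in, with the robot touching nothing.
It also fails if it takes over 38 s, if anything falls off the work surface, if the arm or the gripper's body presses on something with over 40 N, if the wrist force passes 120 N, or if a joint passes its speed limit or range.

ROBOT

A 6-joint arm with a two-finger parallel gripper is mounted at the origin on a cart in front of the work surface, level with it; the furniture and walls round the work are solid. World frame = base frame: x ahead of the robot, y to its left, z up, the work surface at z = 0. Lengths are in m, angles in degrees, forces in N, time in s.
With the tool pointing down it reaches from about 0.35 to 0.875 m from the base axis. Payload 4.2 kg.
Tool frame: the origin (TCP) lies at the very end of the fingers, on their centre line; the grasp point (between the pads) lies 19 mm behind it; z points along the fingers, y is the line along which they close (so a half turn about z gives the same grasp; the last joint's range is limited). The gripper opens to 85 mm and grips with 20 to 120 N. Pads are 22 mm wide; open, the fingers measure 114 mm over their backs; the gripper's body (76 mm by 85 mm) begins 54 mm behind the grasp point. The pads swing forward as they close: fully open they stand 13 mm farther back than shut.
Start: joints at [-49.985, 22.042, 0.453, 0, -68.411, -14.817], TCP at [0.266, -0.565, 0.231] pointing down, gripper open.
Joint ranges: [-179.83, 179.83], [-69.29, 118.12], [-61.27, 80.66], [-181.25, 117.63], [-171.15, -9.14], [-177.46, 177.46]. Speed limits (degrees/s): [159.86, 159.86, 180, 180, 180, 180].

INTERFACE

Orientations are given as a 3x3 rotation matrix whose columns are the frame's x, y, z axes.
In Python, from cell import manip gives the robot as it stands. The module is installed in compiled form; this text tells all that it offers. Calls block until the motion is done:
- manip.move_to(position, orientation): joint-space move of the TCP to a pose.
- manip.servo_line(position, feed=0.15, orientation=None, f_stop=None): straight line of the TCP; orientation=None keeps the orientation; feed is the mean speed in m/s. With f_stop (N) it stops when the force on the tool has changed by that much, and returns True; else False.
- manip.goto_joints(angles): joint-space move.
- manip.open_gripper() and manip.grab(): open the fingers fully, or close them until they stop; the grip force is fixed at half the most.
- manip.dwell(seconds).
- manip.inverse_kinematics(position, orientation): joint angles nearest the present ones, or None.
- manip.capture(name): name is "scene" or "side" or "wrist"; returns a dict with "pixels" (384x512x3 uint8, blue, green, red), "range_z" (384x512 float32, m along the optical axis (not along the pixel's ray), 0 where there is no reading), "camera_matrix" (3x3 intrinsics, pixels), "dist" ([k1, k2, p1, p2, k3] as OpenCV has them; the pictures are not rectified), "R" (3x3) and "t" (3): a world point X has camera coordinates R X + t. Camera axes: x right, y down, z forward; pixel columns grow to the right and rows downward; lengths in m; the calibration is good to about 2 mm. A picture is of the moment at which its call begins.
A pose or a line that the arm cannot do raises manip.PlanningError and nothing moves.
- manip.hand_in(): hands the job in; it is judged then, once.
Readings, each from a call of its own:
- manip.current_clock(): time.
- manip.current_qpos(): joint angles.
- manip.current_joint_velocities(): joint speeds.
- manip.current_tau(): joint torques, N m.
- manip.current_ee_pos(): TCP position.
- manip.current_eef_rot(): TCP orientation.
- manip.current_ft_force(): force on the tool from outside, world axes, zero at the start.
- manip.current_moment(): the same for the moment, N m.
- manip.current_grip_width(): opening from 0.0 (shut) to 1.0 (fully open).
- manip.current_gripper_force(): force on a finger pad.
Only numpy, scipy, OpenCV 4.12 (cv2) and the standard library are available. Lean on these libraries where they do the work, as an engineer would, in place of code of your own. Each camera call takes 0.05 s, during which the arm holds its last target. There are 200 camera calls.

## Working session

There is one attempt and no reset: what is moved stays moved. The work goes in short steps, each a Python script; the robot and the scene stay as the last script left them, time stands still between calls to the robot, and variables do not carry over. Pictures are saved under pics/ and viewed, at most 10 in all, crops included, and the job is handed in when it is done.

```bash
mkdir -p pics; cat > h.py <<'E'
import numpy as np, cv2
from cell import manip
def cap(n):
    c=manip.capture(n); return c
def world(c,mask=None):
    z=c["range_z"]; h,w=z.shape
    u,v=np.meshgrid(np.arange(w),np.arange(h))
    p=cv2.undistortPoints(np.stack([u,v],-1).reshape(-1,1,2).astype(np.float64),c["camera_matrix"],np.array(c["dist"],float)).reshape(h,w,2)
    P=np.dstack([p[...,0]*z,p[...,1]*z,z])
    W=(P-np.array(c["t"]).ravel())@np.array(c["R"])
    W[z==0]=np.nan
    return W
E
python3 - <<'E'
from h import *
ims=[]
for n in("scene","side"):
    c=cap(n); np.savez(f"{n}.npz",**c); ims.append(c["pixels"])
    print(n,-c["R"].T@c["t"],c["camera_matrix"][0,0])
    cv2.imwrite(f"pics/{n}0.png",cv2.resize(c["pixels"],(768,576)))
print(manip.current_clock())
E
```

```text
scene [-0.00136108  0.4105147   0.72100499] 438.14629165042027
side [0.11359261 0.8562066  0.5160454 ] 431.76688218191043
0.1
```

View pics/scene0.png

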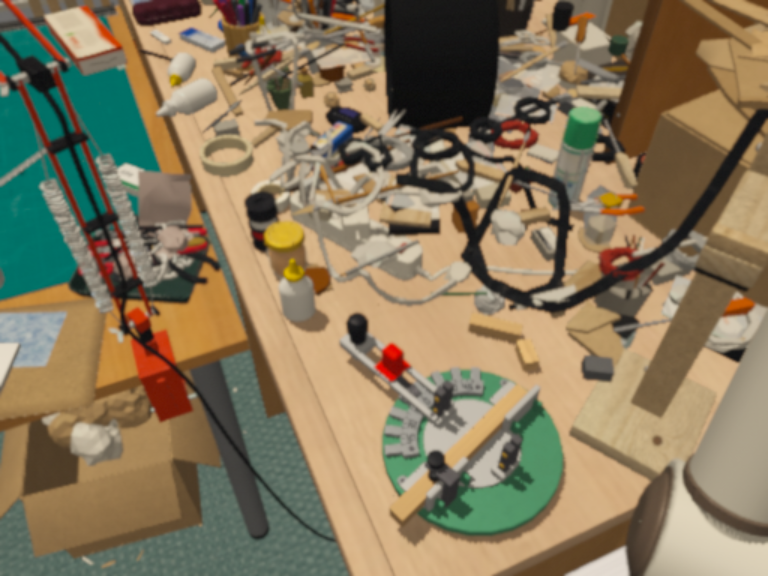

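View pics/side0.png

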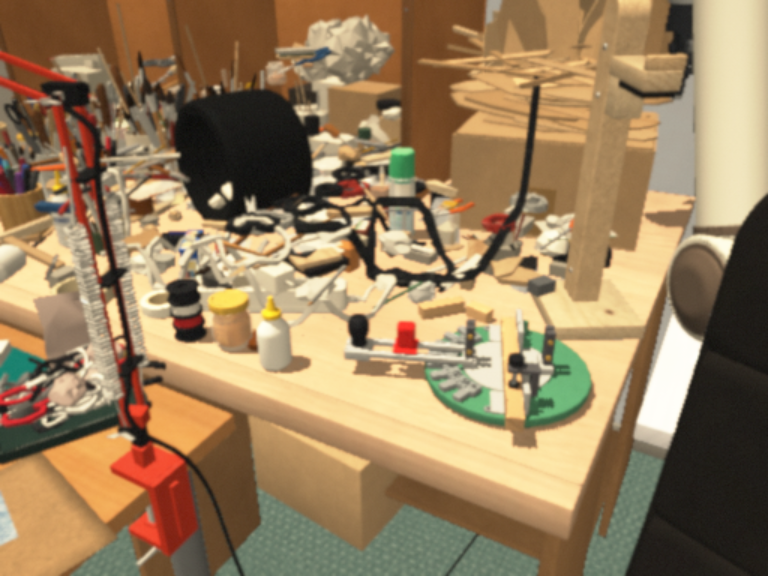

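The scene picture shows the knob at (357,325), the red grip at (393,360), the disc centred near (473,450), and the glue at (297,295). In the side picture the knob is at (357,330), the grip at (405,337) and the glue at (273,340). A wooden stand and black hoops stand to the right. I'll measure these next.

```bash
python3 - <<'E'
from h import *
for n,(k,g) in {"scene":((238,217),(262,239)),"side":((238,221),(270,224))}.items():
    c=dict(np.load(n+".npz")); W=world(c); px=c["pixels"].astype(int)
    b,gr,r=px[...,0],px[...,1],px[...,2]
    vv,uu=np.mgrid[:384,:512]
    def near(p,d): return (abs(uu-p[0])<d)&(abs(vv-p[1])<d)
    def rep(name,m):
        P=W[m]; P=P[~np.isnan(P[:,0])]
        print(n,name,len(P),"med",np.median(P,0).round(4),"min",np.percentile(P,3,axis=0).round(4),"max",np.percentile(P,97,axis=0).round(4)); return P
    red=near(g,22)&(r>130)&(gr<70)&(b<70)
    P=rep("red",red); rep("redtop",red&(W[...,2]>.071)); rep("redupper",red&(W[...,2]>.048))
    rep("knob",near(k,16)&(r<70)&(gr<70)&(b<70)&(W[...,2]>.04)); 
    kt=rep("knobtop",near(k,16)&(r<90)&(gr<90)&(W[...,2]>.078))
    gm=(gr>r+40)&(gr>b+20)&(W[...,2]<.06)&(W[...,2]>0.003)&(vv>200)&(uu>240)
    P=rep("green",gm)
    # circle fit via enclosing circle of disc's top
    h=np.median(P[:,2]); Q=P[abs(P[:,2]-h)<.004][:,:2]
    print("disc",h,cv2.minEnclosingCircle(Q.astype(np.float32)))
    rep("white bottle",near((198,197) if n=="scene" else (182,230),10)&(W[...,2]>.01))
    rep("bottle cap",near((195,180) if n=="scene" else (179,206),4)&(W[...,2]>.05))
    # tall things near work
    m=(W[...,2]>.1)&(W[...,2]<.6)&(W[...,0]>.25)&(W[...,0]<.95)&(abs(W[...,1])<.5)
    Q=W[m]; H,xe,ye=np.histogram2d(Q[:,0],Q[:,1],bins=[np.arange(.25,.951,.05),np.arange(-.5,.51,.05)])
    print("y bins from -.5"); 
    for i in range(len(xe)-1): print(round(xe[i],2),H[i].astype(int).tolist())
E
```

```text
scene red 220 med [0.4379 0.2086 0.0612] min [0.4257 0.187  0.0392] max [0.452  0.2199 0.0755]
scene redtop 92 med [0.4397 0.2041 0.0736] min [0.4303 0.1955 0.0715] max [0.4486 0.2126 0.0758]
scene redupper 121 med [0.4394 0.2055 0.0729] min [0.4296 0.1936 0.0488] max [0.4484 0.2141 0.0758]
scene knob 198 med [0.4927 0.2286 0.0738] min [0.4873 0.2184 0.0428] max [0.5057 0.2379 0.0819]
scene knobtop 75 med [0.4989 0.2274 0.0803] min [0.4908 0.2176 0.0784] max [0.5078 0.2368 0.0822]
scene green 3531 med [0.2543 0.1459 0.0193] min [0.2156 0.0621 0.0168] max [0.3902 0.2528 0.0219]
disc 0.01934425563381411 ((0.3165266215801239, 0.15611790120601654), 0.10637998580932617)
scene white bottle 361 med [0.5929 0.2775 0.0553] min [0.5875 0.2581 0.0273] max [0.6034 0.2944 0.0723]
scene bottle cap 46 med [0.6032 0.2754 0.0921] min [0.6    0.2696 0.0853] max [0.6098 0.2814 0.0995]
y bins from -.5
0.25 [0, 0, 0, 0, 0, 8, 5, 3, 1837, 832, 25, 0, 0, 0, 0, 0, 0, 0, 0, 0]
0.3 [0, 0, 0, 0, 0, 106, 63, 55, 75, 15, 0, 0, 0, 0, 0, 0, 0, 0, 0, 0]
0.35 [0, 0, 0, 0, 0, 19, 105, 50, 0, 0, 0, 0, 0, 0, 0, 0, 0, 0
[... 2191 characters left out ...]
30, 0, 0, 0, 0, 0, 0, 0, 0, 0, 0, 0, 0, 0, 0, 0]
0.55 [77, 718, 354, 183, 447, 2, 0, 55, 0, 3, 0, 0, 0, 0, 0, 0, 0, 0, 0, 0]
0.6 [111, 134, 117, 12, 0, 134, 60, 120, 87, 5, 0, 0, 0, 0, 0, 18, 0, 0, 120, 2871]
0.65 [74, 25, 47, 0, 0, 38, 240, 50, 81, 62, 126, 86, 59, 102, 12, 0, 0, 0, 316, 644]
0.7 [613, 667, 735, 678, 0, 11, 58, 117, 44, 131, 120, 150, 79, 69, 52, 0, 0, 0, 0, 70]
0.75 [0, 0, 62, 35, 0, 54, 99, 63, 50, 125, 138, 90, 205, 139, 23, 0, 0, 0, 0, 0]
0.8 [29, 12, 53, 86, 0, 29, 96, 373, 14, 0, 38, 39, 44, 87, 16, 0, 0, 0, 0, 0]
0.85 [67, 16, 10, 70, 0, 0, 139, 437, 787, 711, 12, 0, 0, 0, 0, 0, 0, 8, 38, 0]
0.9 [23, 24, 19, 37, 18, 0, 97, 189, 275, 500, 0, 0, 0, 0, 0, 0, 0, 0, 0, 0]
```

```bash
python3 - <<'E'
from h import *
A=[]
for n in("scene","side"):
    c=dict(np.load(n+".npz")); W=world(c); A.append(W[~np.isnan(W[...,0])])
    for nm,(u,v) in {"scene":{"plate":(650,440),"postlow":(660,390),"postmid":(700,300),"postup":(740,225),"brown":(740,500),"white":(730,400),"hoop":(520,175),"cable":(740,150)},"side":{"plate":(600,325),"postlow":(590,285),"postmid":(605,180),"posttop":(625,15),"bracket":(660,75),"cable":(532,120),"white":(740,150),"box":(560,180),"fanwood":(520,90)}}[n].items():
        print(n,nm,W[int(v/1.5),int(u/1.5)].round(3))
P=np.vstack(A); P=P[(P[:,2]>.02)&(P[:,2]<1.2)]
xs=np.arange(-.2,1.0,.06); ys=np.arange(-.7,.55,.06)
print("y:",(ys*100).round().astype(int).tolist())
for x in xs:
    r=[]
    for y in ys:
        q=P[(P[:,0]>=x)&(P[:,0]<x+.06)&(P[:,1]>=y)&(P[:,1]<y+.06)]
        r.append("%3d"%(np.percentile(q[:,2],98)*100) if len(q)>4 else "  .")
    print("%.2f"%x," ".join(r))
c=cap("wrist"); cv2.imwrite("pics/w0.png",cv2.resize(c["pixels"],(640,480)))
R,p=manip.current_eef_rot(),np.array(manip.current_ee_pos()); print(R); C=-c["R"].T@c["t"]; print("wristcam in tool",R.T@(C-p), (R.T@c["R"].T).round(3))
E
```

```text
scene plate [ 0.234 -0.038  0.024]
scene postlow [ 0.263 -0.059  0.075]
scene postmid [ 0.271 -0.055  0.228]
scene postup [0.233 0.01  0.383]
scene brown [0.091 0.079 0.25 ]
scene white [0.144 0.064 0.301]
scene hoop [ 0.641 -0.094  0.111]
scene cable [ 0.432 -0.251  0.246]
side plate [ 0.232 -0.005  0.026]
side postlow [ 0.264 -0.061  0.055]
side postmid [ 0.267 -0.057  0.22 ]
side posttop [ 0.277 -0.052  0.429]
side bracket [0.212 0.041 0.379]
side cable [ 0.435 -0.25   0.244]
side white [0.117 0.066 0.312]
side box [ 0.39  -0.318  0.124]
side fanwood [ 0.483 -0.319  0.277]
y: [-70, -64, -58, -52, -46, -40, -34, -28, -22, -16, -10, -4, 2, 8, 14, 20, 26, 32, 38, 44, 50]
-0.20   .   .   .   .   .   .   .   .   .   .   .   .   .   .   .   .   .   .   .   .   .
-0.14   .   .   .   .   .   .   .   .   .   .   .   .   .   .   .   .   .   .   .   .   .
-0.08   .   .   .   .   .   .   .   .   .   .   .   .   .   .   .   .   .   .   .   .   .
-0.02   .   .   .   .   .   .   .   .   .   .   .   .   .   .   .   .   .   .   .  15   .
0.04   .   .   .   .   .   .   .   .   .   .   .   .  32  25
[... 945 characters left out ...]
40  38  11  11  11  11  12  12  12  11  10   8   .   5  43   .
0.76   .   .   .  11  10  13  10  11  11  11  12  12  12  12  11  10   8   3   5   4   2
0.82   .   .  17  17  11  13  13   9  22  22  20  16  11   9  10  10   .   9  10   4   2
0.88  29  29  17  13  13  12  11  11  25  25  25  23   6   6   6   2   .   .  10   2   .
0.94  33  34  30  10  15  15  10   9  26  26  26  25   6   6   6   2   2   2   .   .   .
[[-9.04887718e-01 -4.25649578e-01 -8.09201032e-04]
 [-4.25650332e-01  9.04886558e-01  1.45317921e-03]
 [ 1.13690021e-04  1.65940070e-03 -9.99998617e-01]]
wristcam in tool [ 0.07765269  0.00061846 -0.14305619] [[ 0.    -0.952 -0.307]
 [ 1.     0.    -0.   ]
 [ 0.    -0.307  0.952]]
```

View pics/w0.png

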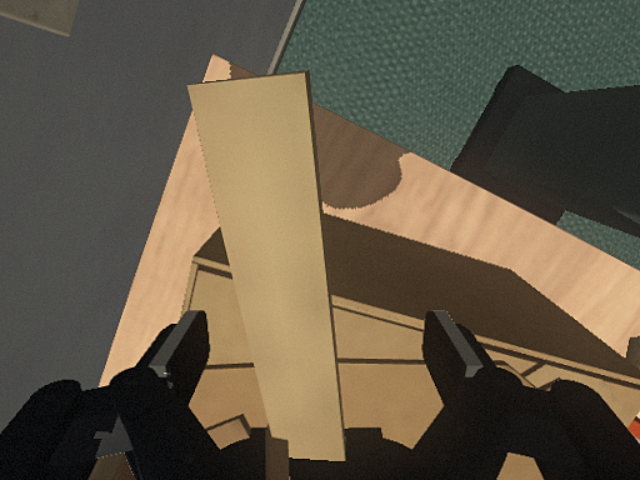

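The wrist picture shows a plank standing under the gripper and the box, with the fingers at (190,340) and (450,340). A wooden post at about (0.27, -0.055), at least 0.43 m tall, stands between the arm and the jig. I'll work out the link geometry and get a look at the top of the post from higher up.

```bash
python3 - <<'E'
from h import *
from scipy.optimize import least_squares
R=np.array([[-.9049,-.4257,0],[-.4257,.9049,0],[0,0,-1.]])
az=np.deg2rad(-65);S=[]
for r in(.4,.5,.626,.7,.8):
    for z in(.15,.231,.35,.45,.55):
        q=manip.inverse_kinematics([r*np.cos(az),r*np.sin(az),z],R)
        if q is not None: S.append((r,z,*q))
S=np.array(S); print(len(S)); print(S[::4].round(2))
d=S[(abs(S[:,5])<1)]
def f(p):
    L1,L2,h,r0,e=p; a=np.deg2rad(d[:,3]); b=np.deg2rad(d[:,3]-d[:,4])+e
    return np.r_[r0+L1*np.sin(a)+L2*np.cos(b)-d[:,0], h+L1*np.cos(a)-L2*np.sin(b)-d[:,1]]
s=least_squares(f,[.4,.4,.1,0,0]); print(s.x.round(4),abs(s.fun).max())
# robot-ish point clouds near base
for n in("scene","side"):
    W=world(dict(np.load(n+".npz"))); m=(W[...,2]>.36)&(abs(W[...,1])<.2)&(W[...,0]<.33)&(W[...,0]>-.2)
    c=np.load(n+".npz")["pixels"]; vv,uu=np.nonzero(m); print(n,"px u",uu.min()*1.5,uu.max()*1.5,"v",vv.min()*1.5,vv.max()*1.5, W[m].min(0).round(3),W[m].max(0).round(3))
    for z in np.arange(.28,.56,.03):
        k=(abs(W[...,2]-z)<.015)&(abs(W[...,1])<.2)&(W[...,0]<.33)&(W[...,0]>.0)
        if k.sum()>3: print(n,z.round(2),k.sum(),np.percentile(W[k],[2,50,98],axis=0).round(3)[:,:2].tolist())
E
```

```text
24
[[   0.4     0.15  -41.45    4.83  -36.      0.    -49.17  -23.35]
 [   0.4     0.55  -41.45   -3.72   13.29    0.   -107.01  -23.35]
 [   0.5     0.45  -46.36    5.35    8.7     0.    -93.35  -18.44]
 [   0.63    0.35  -50.21   19.22   12.92    0.    -83.7   -14.6 ]
 [   0.7     0.23  -51.8    29.51   12.47    0.    -72.97  -13.  ]
 [   0.8     0.15  -53.48   42.58   24.8     0.    -72.21  -11.33]]
[ 0.5446  0.4198 -0.1202  0.0315 -0.0036] 0.004046413823064032
scene px u 694.5 766.5 v 132.0 324.0 [ 0.161 -0.068  0.36 ] [0.3   0.052 0.417]
scene 0.28 1265 [[0.088, 0.061], [0.113, 0.073], [0.148, 0.08]]
scene 0.31 988 [[0.106, 0.051], [0.129, 0.065], [0.157, 0.071]]
scene 0.34 651 [[0.127, 0.03], [0.149, 0.054], [0.219, 0.062]]
scene 0.37 1902 [[0.166, -0.05], [0.228, 0.009], [0.278, 0.049]]
scene 0.4 838 [[0.193, -0.053], [0.215, 0.036], [0.285, 0.05]]
scene 0.43 4 [[0.283, -0.049], [0.284, -0.048], [0.285, -0.047]]
side px u 597.0 766.5 v 0.0 100.5 [ 0.105 -0.09   0.36 ] [0.309 0.055 0.453]
side 0.28 1374 [[0.086, -0.082], [0.132, 0.067], [0.303, 0.079]]
side 0.31 1413 [[0.093, -0.081], [0.139, 0.058], [0.303, 0.07]]
side 0.34 1505 [[0.101, -0.08], [0.149, 0.047], [0.302, 0.061]]
side 0.37 2165 [[0.11, -0.076], [0.195, 0.037], [0.301, 0.052]]
side 0.4 1824 [[0.117, -0.079], [0.175, 0.031], [0.303, 0.048]]
side 0.43 1624 [[0.125, -0.08], [0.174, 0.019], [0.303, 0.033]]
side 0.46 297 [[0.13, -0.059], [0.162, 0.019], [0.28, 0.025]]
```

```bash
python3 - <<'E'
from h import *
from scipy.optimize import least_squares
c=cap("wrist"); W=world(c)
for u,v in((250,90),(270,200),(290,320),(310,440),(275,460),(320,445),(190,340),(230,290),(360,340),(450,300),(380,170),(140,250)):
    print((u,v),W[int(v*.8),int(u*.8)].round(3),c["range_z"][int(v*.8),int(u*.8)].round(3))
R=np.array([[-.9049,-.4257,0],[-.4257,.9049,0],[0,0,-1.]]);az=np.deg2rad(-65);S=[]
for r in(.4,.5,.626,.7,.8):
    for z in(.15,.231,.35,.45):
        q=manip.inverse_kinematics([r*np.cos(az),r*np.sin(az),z],R)
        if q is not None: S.append((r,z,*q))
d=np.array(S)
def f(p):
    L1,L2,h,r0,e,o=p; a=np.deg2rad(d[:,3]); b=np.deg2rad(d[:,3]-d[:,4])+e; rr=np.sqrt(d[:,0]**2-o**2)
    return np.r_[r0+L1*np.sin(a)+L2*np.cos(b)-rr, h+L1*np.cos(a)-L2*np.sin(b)-d[:,1]]
s=least_squares(f,[.4,.4,.1,0,0,.16]); print(s.x.round(4),abs(s.fun).max())
print("off",(d[:,0]*np.sin(np.deg2rad(d[:,2]+65))).round(4)[[0,5,-1]])
# tool-out poses to get wrist-to-tcp: solve IK horizontal along j1 plane
Rf=lambda z,x:np.c_[x,np.cross(z,x),z]
# jig target solutions
for nm,p,a in(("grip0",(.4385,.2055),21.5),("grip30",(.397,.259),51.5)):
  for sx in(1,-1):
    t=np.deg2rad(a);x=sx*np.array([np.cos(t),np.sin(t),0]);q=manip.inverse_kinematics([*p,.048],Rf(np.array([0,0,-1.]),x)); print(nm,sx,None if q is None else np.round(q,1))
E
```

```text
(250, 90) [nan nan nan] 0.0
(270, 200) [ 0.207 -0.599  0.324] 0.051
(290, 320) [ 0.225 -0.588  0.32 ] 0.061
(310, 440) [ 0.252 -0.573  0.315] 0.075
(275, 460) [ 0.255 -0.578  0.319] 0.071
(320, 445) [ 0.253 -0.57   0.314] 0.076
(190, 340) [ 0.278 -0.606  0.264] 0.126
(230, 290) [ 0.291 -0.602  0.195] 0.196
(360, 340) [ 0.289 -0.526  0.195] 0.206
(450, 300) [ 0.26  -0.467  0.148] 0.25
(380, 170) [ 0.21 -0.52  0.  ] 0.37
(140, 250) [ 0.495 -0.77  -0.192] 0.599
[ 0.5649  0.4218 -0.1371 -0.      0.      0.1598] 5.2735593669694936e-14
off [0.1598 0.1598 0.1598]
grip0 1 [ 44.4  21.6 -32.2   0.  -36.2  67.1]
grip0 -1 [  44.4   21.6  -32.2   -0.   -36.2 -112.9]
grip30 1 [ 52.8  20.8 -33.6   0.  -35.6  88.7]
grip30 -1 [ 52.8  20.8 -33.6   0.  -35.6 -91.3]
```

```bash
cat >> h.py <<'E'
def Rzx(z,x):
    z=np.array(z,float); z/=np.linalg.norm(z); x=np.array(x,float); x-=z*(x@z); x/=np.linalg.norm(x)
    return np.c_[x,np.cross(z,x),z]
E
python3 - <<'E'
from h import *
manip.servo_line([.266,-.565,.5],feed=.25); print(manip.current_clock(),manip.current_qpos())
for p in((.25,-.5,.6),(.2,-.45,.55),(.25,-.55,.55)):
  for z in((.1,.7,-.6),(.1,.7,-.9),(.1,.7,-.4)):
    q=manip.inverse_kinematics(p,Rzx(z,(0,0,1))); print(p,z,None if q is None else np.round(q,0))
c=cap("wrist");cv2.imwrite("pics/w1.png",c["pixels"])
E
```

```text
1.425 [-4.99601671e+01  2.02971466e+01  3.48602163e+01 -3.39739961e-02
 -1.04700032e+02 -1.48375389e+01]
(0.25, -0.5, 0.6) (0.1, 0.7, -0.6) [  96.  -59.   58.   27. -156.  106.]
(0.25, -0.5, 0.6) (0.1, 0.7, -0.9) [  97.  -56.   55.   32. -162.  109.]
(0.25, -0.5, 0.6) (0.1, 0.7, -0.4) [  95.  -63.   57.   22. -149.  103.]
(0.2, -0.45, 0.55) (0.1, 0.7, -0.6) [ -68.   27.   54.  -54. -152. -161.]
(0.2, -0.45, 0.55) (0.1, 0.7, -0.9) [ -63.   23.   50.  -37. -144. -150.]
(0.2, -0.45, 0.55) (0.1, 0.7, -0.4) [ -74.   29.   55.  -74. -158. -176.]
(0.25, -0.55, 0.55) (0.1, 0.7, -0.6) [  96.  -61.   61.   33. -160.  112.]
(0.25, -0.55, 0.55) (0.1, 0.7, -0.9) [  98.  -60.   54.   38. -164.  115.]
(0.25, -0.55, 0.55) (0.1, 0.7, -0.4) [  95.  -65.   62.   27. -155.  109.]
```

View pics/w1.png

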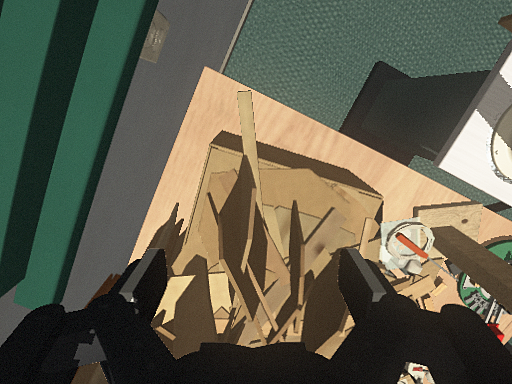

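The view from higher up shows the stick standing in the offcut box at (250,150). The post runs from its plate at (445,220) to beyond the right edge at (505,285). I'll read its height there, turning J1 a little to see the top.

```bash
python3 - <<'E'
from h import *
q=np.array(manip.current_qpos()); q[5]+=55; q[1]=5; q[2]=40; q[4]=-90+q[1]-q[2]+0
manip.goto_joints(list(q)); print(manip.current_clock(),manip.current_ee_pos())
c=cap("wrist");np.savez("w2.npz",**c);W=world(c);cv2.imwrite("pics/w2.png",c["pixels"])
m=(W[...,0]>.1)&(W[...,0]<.4)&(abs(W[...,1])<.2)&(W[...,2]>.2)
if m.any():
  print(m.sum(),W[m].max(0)); vv,uu=np.nonzero(m);print(uu.min(),uu.max(),vv.min(),vv.max())
  for z in np.arange(.2,.9,.05):
    k=m&(abs(W[...,2]-z)<.025)
    if k.sum()>3: print(z.round(2),k.sum(),np.percentile(W[k],[2,50,98],axis=0).round(3)[:,:2].tolist())
E
```

```text
2.5167 [ 0.1324547  -0.40551667  0.66609162]
2836 [0.31058251 0.08673543 0.43030007]
181 301 272 356
0.2 340 [[0.102, -0.111], [0.251, -0.069], [0.305, 0.077]]
0.25 597 [[0.102, -0.111], [0.261, -0.086], [0.307, 0.056]]
0.3 632 [[0.103, -0.111], [0.265, -0.092], [0.308, 0.037]]
0.35 781 [[0.238, -0.111], [0.266, -0.093], [0.307, -0.043]]
0.4 469 [[0.259, -0.111], [0.281, -0.102], [0.308, -0.081]]
0.45 17 [[0.274, -0.111], [0.279, -0.109], [0.289, -0.104]]
```

View pics/w2.png

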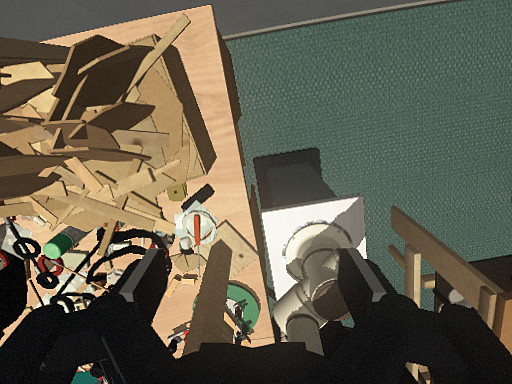

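The post, at about (215,290), runs down behind the gripper body, and its top is hidden. I'll turn the camera half round.

```bash
python3 - <<'E'
from h import *
q=np.array(manip.current_qpos()); q[5]=-113; q[4]+=15
manip.goto_joints(list(q)); print(manip.current_clock(),manip.current_ee_pos())
c=cap("wrist");W=world(c);cv2.imwrite("pics/w3.png",c["pixels"])
m=(W[...,0]>.1)&(W[...,0]<.4)&(W[...,1]>-.25)&(W[...,1]<.2)&(W[...,2]>.3)
if m.any():
  print(m.sum(),W[m].max(0)); vv,uu=np.nonzero(m);print(uu.min(),uu.max(),vv.min(),vv.max())
  for z in np.arange(.3,1.,.05):
    k=m&(abs(W[...,2]-z)<.025)
    if k.sum()>3: print(z.round(2),k.sum(),np.percentile(W[k],[2,50,98],axis=0).round(3)[:,:2].tolist())
E
```

```text
4.8417 [ 0.18247504 -0.46496395  0.67530278]
```

View pics/w3.png

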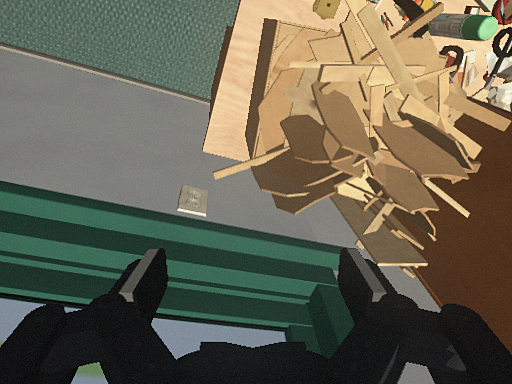

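This picture shows the offcut box at (350,130) and looks outwards. The post is just past the top edge, so I'll tilt inwards.

```bash
python3 - <<'E'
from h import *
q=np.array(manip.current_qpos()); q[4]-=42; q[5]=-90
manip.goto_joints(list(q)); print(manip.current_clock(),manip.current_ee_pos())
c=cap("wrist");W=world(c);cv2.imwrite("pics/w4.png",c["pixels"])
m=(W[...,0]>.1)&(W[...,0]<.4)&(W[...,1]>-.25)&(W[...,1]<.2)&(W[...,2]>.3)
if m.any():
  print(m.sum(),W[m].max(0)); vv,uu=np.nonzero(m);print(uu.min(),uu.max(),vv.min(),vv.max())
  for z in np.arange(.3,1.,.05):
    k=m&(abs(W[...,2]-z)<.025)
    if k.sum()>3: print(z.round(2),k.sum(),np.percentile(W[k],[2,50,98],axis=0).round(3)[:,:2].tolist())
E
```

```text
5.7083 [ 0.04615477 -0.30297248  0.69832018]
9003 [0.30918977 0.04989732 0.62728416]
380 511 24 249
0.3 322 [[0.103, -0.111], [0.257, -0.079], [0.296, 0.039]]
0.35 1322 [[0.104, -0.11], [0.245, -0.058], [0.289, 0.035]]
0.4 2767 [[0.106, -0.108], [0.24, -0.017], [0.283, 0.039]]
0.45 1729 [[0.102, -0.107], [0.269, -0.078], [0.303, 0.029]]
0.5 700 [[0.101, 0.011], [0.117, 0.014], [0.14, 0.031]]
0.55 1107 [[0.101, 0.007], [0.119, 0.01], [0.143, 0.026]]
0.6 1049 [[0.1, 0.004], [0.112, 0.007], [0.136, 0.014]]
0.65 7 [[0.101, 0.005], [0.102, 0.006], [0.103, 0.007]]
```

View pics/w4.png

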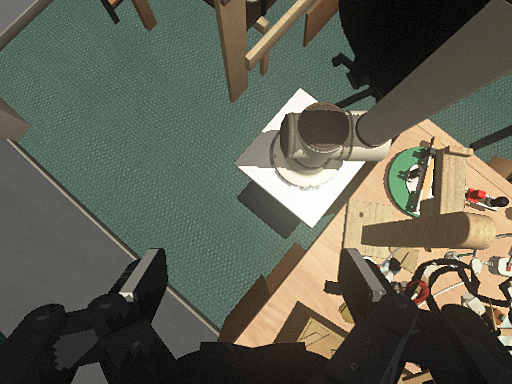

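The post top is at z≈0.46 (470,230) and its bracket at (450,170) is about 0.42 high, so there is room to swing over at TCP 0.65. I'll go to the jig and take a close look.

```bash
python3 - <<'E'
from h import *
t=np.deg2rad(21.5);a=np.array([np.cos(t),np.sin(t),0]);R=Rzx((0,0,-1),-a)
q=np.array(manip.current_qpos()); q[0]=44.4;q[3]=0;q[4]=-90+q[1]-q[2];q[5]=-112.9
manip.goto_joints(list(q)); print(manip.current_clock(),manip.current_ee_pos())
manip.move_to([.4385-.02*a[0],.2055-.02*a[1],.2],R); print(manip.current_clock(),manip.current_ee_pos(),manip.current_ft_force())
c=cap("wrist");np.savez("w5.npz",**c);W=world(c);px=c["pixels"].astype(int);cv2.imwrite("pics/w5.png",cv2.resize(c["pixels"],(640,480)))
b,g,r=px[...,0],px[...,1],px[...,2]
m=(r>110)&(g<70)&(b<70)&(W[...,2]>.068)&(W[...,2]<.08)
vv,uu=np.nonzero(m); print("red",m.sum(),W[m].mean(0).round(4),uu.mean(),vv.mean(),cv2.minAreaRect(W[m][:,:2].astype(np.float32)))
m=(r<80)&(g<80)&(b<80)&(W[...,2]>.077)&(W[...,2]<.088)&(np.hypot(W[...,0]-.499,W[...,1]-.228)<.03)
if m.any(): print("knob",m.sum(),W[m].mean(0).round(4),cv2.minEnclosingCircle(W[m][:,:2].astype(np.float32)))
E
```

```text
7.8583 [0.39590427 0.16326416 0.66583378]
9.5667 [0.42079682 0.19880003 0.20098786] [-0.27684584  0.30399736  0.03868147]
red 386 [0.4421 0.2025 0.0752] 247.1217616580311 204.58031088082902 ((0.4424286186695099, 0.20292708277702332), (0.021742435172200203, 0.020519426092505455), 21.049598693847656)
knob 423 [0.5003 0.2249 0.0811] ((0.5014206767082214, 0.22557029128074646), 0.01273961178958416)
```

View pics/w5.png

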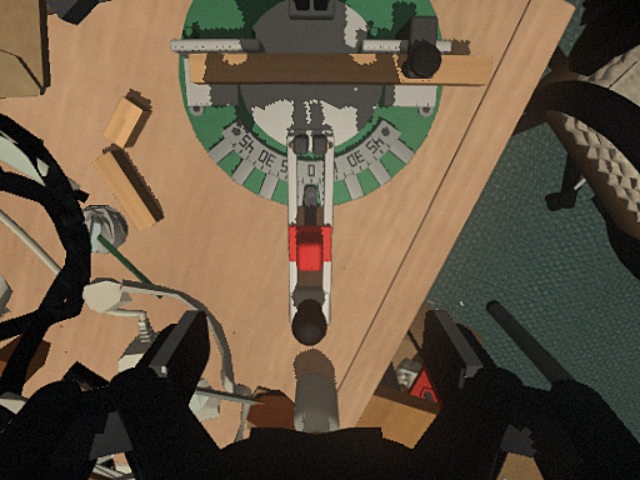

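The jig is clearly in view: grip at (310,250), knob at (310,320), robot's left to the right of the image, glue at (317,390), offcuts at (127,118) and (128,185). The two grip measurements agree to about 2 mm. I'll descend, grasp, and pull out to the stop.

```bash
cat >> h.py <<'E'
def arm(deg):
    t=np.deg2rad(deg); a=np.array([np.cos(t),np.sin(t),0]); return a,Rzx((0,0,-1),-a)
def st(s=""):
    a,_=arm(21.2); print(s,"t%.2f"%manip.current_clock(),np.round(manip.current_ee_pos(),4),"F",np.round(manip.current_ft_force(),1),"w%.3f"%manip.current_grip_width(),"g%.1f"%manip.current_gripper_force())
E
python3 - <<'E'
from h import *
a,R=arm(21.2); p=np.array([.4412,.2042,.047])
manip.servo_line([p[0],p[1],.13],feed=.15,orientation=R)
print(manip.servo_line(p,feed=.08,f_stop=12)); st("down")
manip.grab(); st("grab")
p=np.array(manip.current_ee_pos())
print(manip.servo_line(p+.031*a,feed=.03,f_stop=22)); st("out")
print("moved",(np.array(manip.current_ee_pos())-p)@a)
E
```

```text
False
down t11.44 [0.4415 0.2045 0.0475] F [0.4 0.3 0.4] w0.996 g0.0
grab t12.06 [0.4414 0.2041 0.0474] F [ 0.4 -0.9  4.2] w0.222 g58.7
True
out t13.04 [0.4644 0.2115 0.0474] F [-2.1 -1.1  5.3] w0.229 g58.9
moved 0.024097620276873472
```

```bash
python3 - <<'E'
from h import *
a,R=arm(21.2); p=np.array(manip.current_ee_pos())
print(manip.servo_line(p+.008*a,feed=.02,f_stop=22)); st("out2")
print("moved",(np.array(manip.current_ee_pos())-p)@a)
c=cap("wrist");W=world(c);px=c["pixels"].astype(int);cv2.imwrite("pics/w6.png",cv2.resize(c["pixels"],(640,480)))
E
```

```text
True
out2 t13.43 [0.4646 0.2103 0.0473] F [-3.1 -1.6  6.2] w0.221 g59.1
moved -0.00021338083875579317
```

View pics/w6.png

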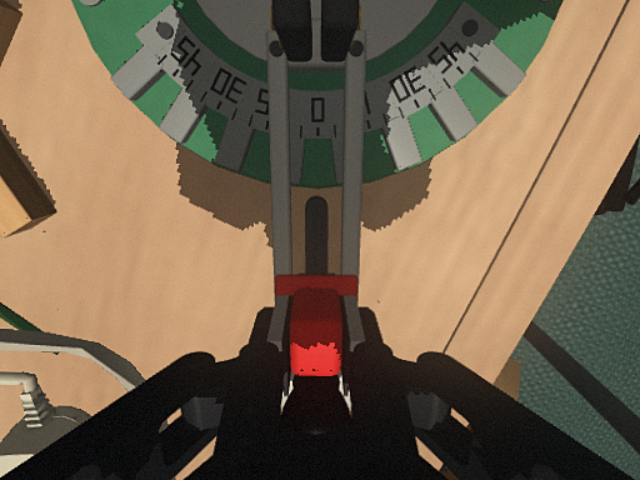

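The picture shows the grip held at (317,340), the bolt nose at (316,200) just outside the plate, and the knob at (315,405) between the fingers. I'll check how far out the slide is.

```bash
python3 - <<'E'
from h import *
print(np.round(manip.current_eef_rot(),4)); st()
c=cap("wrist");W=world(c)
for u,v in((316,198),(316,205),(316,240),(316,280),(316,290),(280,285),(352,285),(300,320),(335,320),(316,345),(316,365),(318,110),(316,140)):
    print((u,v),W[int(v*.8),int(u*.8)].round(4))
for n in("scene","side"):
    c=cap(n);W=world(c);px=c["pixels"].astype(int);b,g,r=px[...,0],px[...,1],px[...,2]
    m=(r>110)&(g<70)&(b<70)&(np.hypot(W[...,0]-.46,W[...,1]-.21)<.05)
    P=W[m]; a,_=arm(21.2); s=(P[:,:2]-[.317,.156])@a[:2]
    print(n,m.sum(),"radial",np.percentile(s,[3,50,97]).round(4),"plate",np.percentile(s[P[:,2]<.046],[2,98]).round(4) if (P[:,2]<.046).any() else "")
    m=(r<70)&(g<70)&(b<70)&(np.hypot(W[...,0]-.5,W[...,1]-.227)<.025)&(W[...,2]<.085)&(W[...,2]>.04); s=(W[m][:,:2]-[.317,.156])@a[:2]; print("knob",m.sum(),np.percentile(s,[3,50,97]).round(4) if m.any() else "")
    cv2.imwrite(f"pics/{n}1.png",cv2.resize(c["pixels"][150:290,170:370],(800,560)))
E
```

```text
[[-0.9341 -0.3562 -0.0252]
 [-0.3559  0.9344 -0.0162]
 [ 0.0293 -0.0062 -0.9996]]
 t13.48 [0.4646 0.2102 0.0473] F [-3.  -1.2  4.5] w0.221 g59.0
(316, 198) [0.4218 0.1942 0.0276]
(316, 205) [0.4249 0.1954 0.028 ]
(316, 240) [0.4402 0.2012 0.0278]
(316, 280) [0.4528 0.2062 0.0429]
(316, 290) [0.4547 0.2069 0.049 ]
(280, 285) [0.4603 0.1928 0.0433]
(352, 285) [0.449  0.2214 0.044 ]
(300, 320) [0.4571 0.2024 0.0739]
(335, 320) [0.453  0.2141 0.0731]
(316, 345) [0.4637 0.2106 0.0754]
(316, 365) [0.4708 0.2133 0.0764]
(318, 110) [0.3868 0.182  0.0283]
(316, 140) [0.3988 0.1854 0.0206]
scene 185 radial [0.1424 0.1467 0.1622] plate [0.1415 0.1635]
knob 15 [0.187  0.1893 0.1932]
side 53 radial [0.1426 0.1476 0.1677] plate [0.1422 0.1679]
knob 204 [0.1852 0.1945 0.206 ]
```

```bash
python3 - <<'E'
from h import *
a,_=arm(21.2)
for n in("scene","side"):
    for c in(dict(np.load(n+".npz")),cap(n)):
        W=world(c);px=c["pixels"].astype(int);b,g,r=px[...,0],px[...,1],px[...,2]
        m=(r>100)&(g<70)&(b<70)&(np.hypot(W[...,0]-.45,W[...,1]-.21)<.06)
        P=W[m]; s=(P[:,:2]-[.317,.156])@a[:2]; k=P[:,2]<.047
        print(n,m.sum(),np.percentile(s,[1,3,8]).round(4),"plate",k.sum(),np.percentile(s[k],[2,10,50]).round(4), "px front", )
        # project pixel approach: min-u/v extents
        vv,uu=np.nonzero(m); print("   px",uu.min(),uu.max(),vv.min(),vv.max())
c=cap("scene"); K,D=c["camera_matrix"],np.array(c["dist"],float)
# predicted plate-front pixel for d=0,.024,.028 in both cams using half plate width points
for n in("scene","side"):
    c=cap(n); rv=cv2.Rodrigues(np.array(c["R"]))[0]
    for d in(0,.024,.028):
        X=np.array([[.317,.156,.043]])+(.1125+d)*a
        print(n,d,cv2.projectPoints(X,rv,np.array(c["t"],float),c["camera_matrix"],np.array(c["dist"],float))[0].ravel().round(1))
st()
E
```

```text
scene 315 [0.1181 0.1187 0.1203] plate 116 [0.118  0.1189 0.1248] px front
   px 251 272 230 253
scene 200 [0.1416 0.1425 0.1436] plate 75 [0.1414 0.1429 0.1459] px front
   px 242 263 221 246
side 228 [0.1195 0.1204 0.1224] plate 69 [0.1191 0.1204 0.1305] px front
   px 263 277 215 235
side 57 [0.1419 0.1423 0.1434] plate 45 [0.1421 0.1434 0.1501] px front
   px 232 266 120 234
scene 0 [268.8 250.3]
scene 0.024 [259.7 242.9]
scene 0.028 [258.2 241.7]
side 0 [280.2 230.7]
side 0.024 [268.3 229.8]
side 0.028 [266.3 229.7]
 t13.88 [0.4646 0.2102 0.0473] F [-3.5 -1.2  5.2] w0.225 g59.0
```

View pics/side1.png

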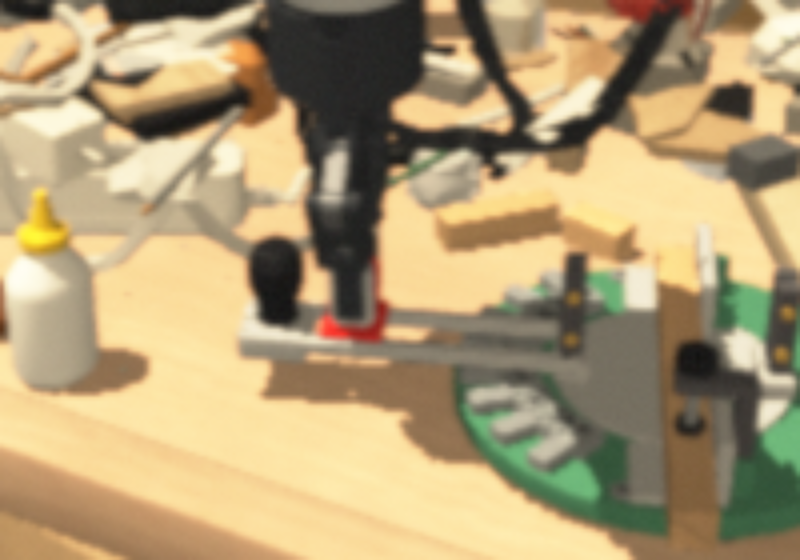

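The slide has moved only about 23.5 mm, so it isn't at the stop yet. I'll pull again, levelling the tool and allowing a higher force threshold.

```bash
python3 - <<'E'
from h import *
a,R=arm(21.2); p0=np.array([.4414,.2041,.0474])
print("q",np.round(manip.current_qpos(),2)); print("tau",np.round(manip.current_tau(),1),"M",np.round(manip.current_moment(),2))
print("ik",np.round(manip.inverse_kinematics(p0+.0245*a,R),2))
for d in (.027,.030):
    hit=manip.servo_line(p0+d*a,feed=.02,orientation=R,f_stop=40)
    p=np.array(manip.current_ee_pos()); st(f"{d} {hit} along {(p-p0)@a:.4f} lat {(p-p0)@np.array([-a[1],a[0],0]):.4f}")
    print("tau",np.round(manip.current_tau(),1),"M",np.round(manip.current_moment(),2),"z",np.round(np.array(manip.current_eef_rot())[:,2],4))
    if hit: break
E
```

```text
q [  42.43   24.24  -27.26   -0.44  -40.19 -111.22]
tau [ -0.2 -32.   12.5   2.9   0.2  -0. ] M [0.08 0.42 0.01]
ik [  42.87   23.62  -28.54   -0.    -37.85 -111.67]
0.027 False along 0.0239 lat -0.0012 t14.24 [0.4641 0.2116 0.0473] F [-5.6 -2.6  9.1] w0.222 g59.6
tau [  0.5 -31.   14.1   2.6   2.   -0.2] M [-1.19  1.64  0.2 ] z [-0.0055 -0.0047 -1.    ]
0.03 False along 0.0242 lat -0.0016 t14.54 [0.4646 0.2114 0.0472] F [-12.3  -4.6  14.2] w0.227 g60.6
tau [ -0.4 -28.3  15.9   3.5   3.4  -0.1] M [-1.32  3.38  0.04] z [-0.0104 -0.0075 -0.9999]
```

```bash
python3 - <<'E'
from h import *
a,R=arm(21.2); p0=np.array([.4414,.2041,.0474]); l=np.array([-a[1],a[0],0]);ez=np.array([0,0,1.])
for d,z in ((.030,.005),(.034,.006),(.038,.008),(.042,.010)):
    hit=manip.servo_line(p0+d*a+z*ez,feed=.04,orientation=R,f_stop=40)
    p=np.array(manip.current_ee_pos()); F=np.array(manip.current_ft_force()); st(f"{d} {hit} along {(p-p0)@a:.4f} lat {(p-p0)@l:.4f} Fa {F@a:.1f} Fl {F@l:.1f}")
    print("  z",np.round(np.array(manip.current_eef_rot())[:,2],4))
    if hit or (p-p0)@a>.027: break
E
```

```text
0.03 True along 0.0227 lat -0.0016 Fa -0.4 Fl 0.3 t14.75 [0.4631 0.2109 0.0474] F [-0.5  0.1 -1.7] w0.224 g67.6
  z [-0.0127 -0.0064 -0.9999]
```

The starting distance from grip to knob was 63 mm in all three cameras, not 68. The slide therefore began about 4.5 mm out, and 24 mm of travel is the outer stop, which the hard resistance bears out. That puts the pivot near (0.316, 0.156), which agrees with the disc fit. I'll pull back onto the stop and swing.

```bash
cat >> h.py <<'E'
PV=np.array([.3159,.156,0]); A0=20.97
def polar(): 
    p=np.array(manip.current_ee_pos())-PV; return np.hypot(p[0],p[1]),np.degrees(np.arctan2(p[1],p[0]))
def go(r,deg,feed,fs=None,z=.0474):
    a,R=arm(A0+deg); h=manip.servo_line(PV+r*a+[0,0,z],feed=feed,orientation=R,f_stop=fs)
    F=np.array(manip.current_ft_force()); rr,d=polar()
    print(f"cmd r{r:.3f} {deg:.1f} hit {h} r {rr:.4f} ang {d-A0:.2f} Fa {F@a:.1f} Fl {F@np.array([-a[1],a[0],0]):.1f} Fz {F[2]:.1f} t {manip.current_clock():.2f}"); return h
E
python3 - <<'E'
from h import *
go(.158,0,.03)
go(.1635,0,.03)
if not go(.161,3,.04,45):
    for d in(8,13,18,23,28): 
        if go(.161,d,.06,60): break
E
```

```text
cmd r0.158 0.0 hit False r 0.1575 ang -0.16 Fa 0.3 Fl -3.6 Fz 1.8 t 15.00
cmd r0.164 0.0 hit False r 0.1586 ang -0.53 Fa -10.7 Fl -0.9 Fz 12.9 t 15.33
cmd r0.161 3.0 hit False r 0.1583 ang 2.78 Fa -6.5 Fl -1.6 Fz 7.9 t 15.71
cmd r0.161 8.0 hit False r 0.1582 ang 7.83 Fa -5.5 Fl -0.7 Fz 9.0 t 16.09
cmd r0.161 13.0 hit False r 0.1579 ang 12.85 Fa -6.5 Fl -1.8 Fz 9.0 t 16.48
cmd r0.161 18.0 hit False r 0.1577 ang 17.87 Fa -8.1 Fl -1.4 Fz 8.3 t 16.86
cmd r0.161 23.0 hit False r 0.1576 ang 22.89 Fa -7.4 Fl -1.0 Fz 8.0 t 17.24
cmd r0.161 28.0 hit False r 0.1574 ang 27.92 Fa -7.5 Fl -0.7 Fz 8.5 t 17.62
```

```bash
python3 - <<'E'
from h import *
go(.160,29.9,.05,60)
go(.148,29.9,.04,30)
go(.138,29.9,.04,30)
go(.130,29.9,.03,30)
go(.125,29.9,.02,30)
go(.122,29.9,.02,30)
E
```

```text
cmd r0.160 29.9 hit False r 0.1572 ang 29.84 Fa -5.2 Fl -1.6 Fz 6.7 t 17.88
cmd r0.148 29.9 hit False r 0.1482 ang 29.81 Fa 1.8 Fl -4.9 Fz -1.8 t 18.33
cmd r0.138 29.9 hit False r 0.1380 ang 29.80 Fa 1.8 Fl -5.7 Fz -0.4 t 18.73
cmd r0.130 29.9 hit False r 0.1308 ang 29.78 Fa 2.7 Fl -5.9 Fz -2.8 t 19.15
cmd r0.125 29.9 hit False r 0.1288 ang 29.75 Fa 9.0 Fl -8.0 Fz -9.8 t 19.55
cmd r0.122 29.9 hit False r 0.1287 ang 29.76 Fa 14.6 Fl -8.5 Fz -16.3 t 19.85
```

The travel matches 28 mm to a hard end, so the bolt is home. I'll relax, release, lift and verify.

```bash
python3 - <<'E'
from h import *
go(.1285,29.8,.03)
manip.open_gripper(); st("open")
p=np.array(manip.current_ee_pos()); manip.servo_line([p[0],p[1],.12],feed=.12)
a,R=arm(A0+30); q=p-.02*a; manip.servo_line([q[0],q[1],.2],feed=.2,orientation=R); st("up")
c=cap("wrist");W=world(c);px=c["pixels"].astype(int)
b,g,r=px[...,0],px[...,1],px[...,2]
m=(r>110)&(g<70)&(b<70)&(W[...,2]>.068)&(W[...,2]<.08)
G=W[m].mean(0);print("grip",m.sum(),G.round(4),cv2.minAreaRect(W[m][:,:2].astype(np.float32)))
kp=PV+.198*a
m=(r<80)&(g<80)&(b<80)&(W[...,2]>.077)&(W[...,2]<.088)&(np.hypot(W[...,0]-kp[0],W[...,1]-kp[1])<.03)
Kn=W[m].mean(0);print("knob",m.sum(),Kn.round(4),cv2.minEnclosingCircle(W[m][:,:2].astype(np.float32)))
print("dist",np.hypot(*(Kn-G)[:2]),"ang arm",np.degrees(np.arctan2(*(Kn-G)[1::-1])),"knob ang",np.degrees(np.arctan2(*(Kn-PV)[1::-1])),"r",np.hypot(*(G-PV)[:2]))
E
```

```text
cmd r0.129 29.8 hit False r 0.1290 ang 29.65 Fa 1.7 Fl -6.0 Fz -2.2 t 20.22
open t20.88 [0.3971 0.2556 0.0474] F [-0.1  0.3  0. ] w0.998 g0.0
up t22.19 [0.384  0.2397 0.1992] F [-0.1  0.4 -0.4] w0.998 g0.0
grip 280 [0.3967 0.2559 0.075 ] ((0.39873555302619934, 0.2568497657775879), (0.022622941061854362, 0.020666008815169334), 54.45099639892578)
knob 431 [0.4393 0.3082 0.081 ] ((0.44006627798080444, 0.3090515732765198), 0.012826132588088512)
dist 0.06735086269119012 ang arm 50.83948625808426 knob ang 50.969104929027715 r 0.12853263914737198
```

```bash
python3 - <<'E'
from h import *
print(manip.hand_in(), manip.current_clock())
E
```

```text
the job is handed in; nothing more can be done
the job is handed in; nothing more can be done
```

The job is handed in at about 22 s of the 38 s. I pulled the lock slide out to its stop and swung the arm left to the 30 notch (measured 30.0° round). I then pushed the slide home until it would go no further. I touched nothing else around the jig, though I did not re-measure those things afterwards.

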